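Release the ball from its bench feeder

ROBOT

A 6-joint arm with a two-finger parallel gripper is mounted at the origin on the work surface. World frame = base frame: x ahead of the robot, y to its left, z up, the work surface at z = 0. Lengths are in m, angles in degrees, forces in N, time in s.
With the tool pointing down it reaches from about 0.3 to 0.75 m from the base axis. Payload 8.5 kg.
Tool frame: the origin (TCP) lies midway between the tips of the shut fingers; the grasp point (between the pads) lies 19 mm behind it; z points along the fingers, y is the line along which they close (so a half turn about z gives the same grasp; the last joint's range is limited). The gripper opens to 85 mm and grips with 20 to 120 N. Pads are 22 mm wide; open, the fingers measure 114 mm over their backs; the gripper's body (76 mm by 85 mm) begins 54 mm behind the grasp point. The pads swing forward as they close: fully open they stand 13 mm farther back than shut.
Start: joints at [57.68, 21.807, 74.336, -0, 83.858, -12.336], TCP at [0.188, 0.517, 0.231] pointing down, gripper open.
Joint ranges: [-178.18, 178.18], [-50.72, 133.34], [12.68, 142.11], [-81.47, 261.47], [9.98, 163.14], [-165.26, 165.26]. Speed limits (degrees/s): [136.94, 136.94, 180, 180, 180, 180].

INTERFACE

Orientations are given as a 3x3 rotation matrix whose columns are the frame's x, y, z axes.
In Python, from rig import env, get_image, close_job gives the robot as it stands.
- The arm moves only by the tool step_arm, never from a script. Its argument "targets" is a list of rows, each a list of 2 entries, a list of its own where there are three numbers: the shift along the tool's x, y, z as a fraction of full scale, then the turn, a rotation vector about the tool's x, y, z as a fraction of full scale. In form: [[[x, y, z], [wx, wy, wz]], ...]. A call has 1 to 10 rows; each row is the pose to reach, as a shift and turn from the pose commanded when the call began, along the tool's axes at that moment; what a row does not reach only later rows make up. Full scale, the value 1, is 0.3 m for a shift and 45 degrees for a turn. A row lasts 1/12 s, in which the tool goes at most 41.7 mm and 7.16 degrees, less where a joint would pass 70% of its speed; a pose out of reach is approached as far as the arm can. A call with a number of a shift or a turn outside -1 to 1 is refused whole. A call with a gripper value outside its range is refused whole. "jaw" is the finger opening in mm, from 0 to 85.4, set as the call begins (left out, the last holds). The fingers move at their own pace and stop on an object; "grip_force" is the grip in N (left out, the last holds). Time passes only in rows, so rows that repeat a pose let the fingers close. It gives the time, the measured TCP pose, the force, the opening and the grip force at its end, in the units of the state.
- env.observe(): the state, without advancing time (a new reading comes with each control period).
- get_image(name): name is "side" or "top" or "wrist"; returns a dict with "img" (384x512x3 uint8, red, green, blue), "z_map" (384x512 float32, m along the optical axis (not along the pixel's ray), 0 where there is no reading), "intrinsics" (3x3 intrinsics, pixels), "rvec" (rotation vector, rad) and "tvec" (3), from world to camera coordinates, as OpenCV has them. Camera axes: x right, y down, z forward; pixel columns grow to the right and rows downward; lengths in m; the calibration is good to about 2 mm. A picture is of the moment at which its call begins.
- close_job(): hands the job in; it is judged then, once.
The state is a dict: "time_s": time; "q": joint angles; "qvel": joint speeds; "joint_efforts": joint torques, N m; "position": TCP position; "tool_rot": TCP orientation; "ft_force": force on the tool from outside, world axes, zero at the start; "wrist_torque": the same for the moment, N m; "grip_width": finger opening in m; "gripper_force": force on a finger pad.
Only numpy, scipy, OpenCV 4.12 (cv2) and the standard library are available. Lean on these libraries where they do the work, as an engineer would, in place of code of your own. Each camera call takes 0.05 s, during which the arm holds its last target. There are 200 camera calls.

TASK

Two gravity feeders stand on the bench, one holding a steel ball and the other a steel roller. Press the pad of the ball feeder's rocking lever down with the fingertips so that its gate lifts and the ball rolls into the tray below, then let the lever come back up and the gate shut. Do not touch the ball or its gate, leave the roller waiting in its feeder with its lever unpressed, and leave everything else on the bench where it is.

Things in the scene. Friction and masses are not known exactly. Their poses are not given: they have to be found in the camera images.
- ball_feeder: the feeder that holds the ball; same make as the other feeder; mm: aluminium stand, lever along its x (pad at -x towards the robot, gate and chute at x = +115), pivot along y at height 110 between two posts 122 high. Base plate 8 thick, x = -143 to +155, y = -80 to +125. Origin: under the pivot, on the table
- ball_pad (a point): black rubber press pad on the robot's end of the ball feeder's lever, 46 x 46 x 7 mm. This point: centre of its top face, about 102 mm towards the robot (feeder -x) from the pivot. Top about 140 mm above the table at rest (tilted 0.17 rad) and about 102 mm when fully down
- ball_lever (a joint): angle of the ball feeder's rocking lever in rad: 0 = at rest, pad up, gate shut; grows as the pad is pressed down; stop at 0.36. A spring brings it back: about 2.5 N on the pad starts it, about 6 N holds it fully down. The gate clears the part from about 0.25
- ball_gate (a point): steel gate plate hanging from the far end of the ball feeder's lever, 36 wide, 5 thick, 46 high. This point: middle of its lower edge, 4 mm above the chute floor when shut
- ball_center (a point): centre of the polished steel ball, 30 mm diameter, about 110 g (hidden, varies), waiting in the chute against the shut gate on its uphill (feeder -y) side; when the gate lifts it rolls by itself into the tray in under 1 s
- ball: the same ball (origin at the bottom of the ball as built, turns as it rolls)
- ball_tray (a point): centre of the floor of the ball feeder's catch tray (fixed; inside 56 by 82 mm in feeder x, y; floor 17 mm high, outer wall 50). It lies below the lower lip of the chute, which runs along feeder y at x = +115 mm, 48 wide inside, down to +y at 0.2 rad, floor 40 mm high at the gate (y = 0)
- roller_feeder: the feeder that holds the roller; built exactly like ball_feeder, same frame
- roller_pad (a point): black rubber press pad on the robot's end of the roller feeder's lever, 46 x 46 x 7 mm. This point: centre of its top face, about 102 mm towards the robot (feeder -x) from the pivot. Top about 140 mm above the table at rest (tilted 0.17 rad) and about 102 mm when fully down
- roller_lever (a joint): angle of the roller feeder's rocking lever in rad: 0 = at rest, pad up, gate shut; grows as the pad is pressed down; stop at 0.36. A spring brings it back: about 2.5 N on the pad starts it, about 6 N holds it fully down. The gate clears the part from about 0.25
- roller: steel cylinder, 30 mm diameter, 38 mm long, lying across its chute against the shut gate; origin at its underside, x along its length
- cup: white ceramic cup, 72 mm wide, 65 high, standing between the two levers; origin under its centre
- screwdriver: screwdriver lying on the table to the left, about 200 mm long along its x
- wrench: steel wrench lying on the table in front of the feeders, about 180 mm long along its x
- jar: white plastic jar with lid, 56 mm wide, 75 high, standing to the right
- tamper: dark steel coffee tamper, 58 mm wide, 80 high, standing to the left
- collar: brass ring, 68 mm outside, 14 high, lying to the right
- carton: small cardboard box 70 x 50 x 40 mm lying on the table in front of the feeders, to the left; origin under its centre

How it is judged (in metres and radians):
On the way, in this order (a step that is already met when the one before it is completed fails the run):
1. the fingers press the ball feeder's pad and the gate starts to lift (value of joint ball_lever above 0.12 rad and contact force between the fingers and ball_lever_c1 above 0.5 N), for 0.02 s.
2. the ball has rolled into the ball feeder's tray (y of ball_center in the frame of ball_feeder between 0.045 and 0.125 m and x of ball_center in the frame of ball_feeder between 0.085 and 0.145 m and z of ball_center in the frame of ball_feeder between 0.02 and 0.042 m), for 0.1 s.
At the end, for the whole second after the job is handed in: The ball lies at rest (under 50 mm/s) inside the catch tray of its feeder, both levers are back at rest (within 0.04 rad), and the roller still waits at its gate (within 15 mm of its start) (all of step 2 and linear speed of ball below 0.05 m/s and value of joint each of ball_lever, roller_lever below 0.04 rad and distance of roller from where it was at the start of the episode below 0.015 m); the robot touches nothing.
It fails at once if the robot touches the ball (contact force between any of the fingers, the arm and ball above 0.3 N).
It fails at once if the robot touches the ball feeder's gate (contact force between any of the fingers, the arm and ball_lever_c2 above 0.3 N).
It fails at once if the ball is lifted out of its feeder (z of ball_center in the frame of ball_feeder above 0.085 m).
It fails at once if the roller feeder's lever is pressed (over 0.06 rad) or the roller is moved (over 15 mm) (value of joint roller_lever above 0.06 rad or distance of roller from where it was at the start of the episode above 0.015 m).
It fails at once if something else on the bench is displaced (over 20 mm) (distance of any of cup, screwdriver, wrench, jar, tamper, collar, carton from where it was at the start of the episode above 0.02 m).
It also fails if it takes over 32 s, if anything falls off the work surface, if the arm or the gripper's body presses on something with over 40 N, if the wrist force passes 120 N, or if a joint passes its speed limit or range.

## Working session

There is one attempt and no reset: what is moved stays moved. The work goes in short steps, Python scripts to look and compute and a tool call to move; the robot and the scene stay as the last step left them, time stands still between calls to the robot, and variables do not carry over. Pictures are saved under pics/ and viewed, at most 10 in all, crops included, and the job is handed in when it is done.

Besides the shell and the picture viewer there is one more tool, called after "Emit:" as name([rows], argument=value, ...), one row to a line, values as JSON. step_arm: Moves the arm, as the interface text tells. Its arguments: {"type":"object","properties":{"targets":{"type":"array","items":{"type":"array"}},"jaw":{"type":"number"},"grip_force":{"type":"number"}},"required":["targets"]}

```bash
mkdir -p pics; cat > h.py <<'E'
import numpy as np, cv2
from rig import env, get_image, close_job
def shot(n,f):
    d=get_image(n); cv2.imwrite(f'pics/{f}.png',cv2.cvtColor(d['img'],cv2.COLOR_RGB2BGR)); np.savez(f'{f}.npz',**d); return d
def pts(d):
    K=np.array(d['intrinsics']);R=cv2.Rodrigues(np.array(d['rvec']))[0];t=np.array(d['tvec']).ravel()
    z=d['z_map'];v,u=np.mgrid[:z.shape[0],:z.shape[1]]
    c=np.stack([(u-K[0,2])*z/K[0,0],(v-K[1,2])*z/K[1,1],z],-1)
    return (c-t)@R
E
python3 - <<'E'
from h import *
a=shot('top','top0');b=shot('side','side0')
o=env.observe();print(o['time_s'],o['position'],np.round(o['tool_rot'],3))
E
```

```text
0.1 [0.18783084 0.51664528 0.23080528] [[-0.94   0.342 -0.001]
 [ 0.342  0.94  -0.001]
 [ 0.    -0.001 -1.   ]]
```

View pics/top0.png

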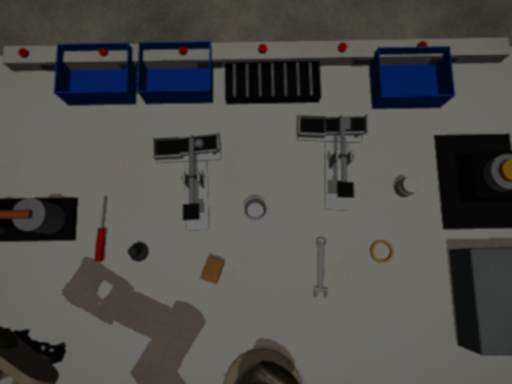

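View pics/side0.png

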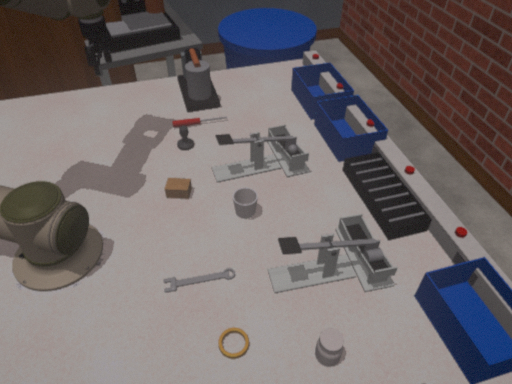

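The top view shows the pads at (191,211) and (346,188), with the gates near (200,146) and (345,125). The side view shows both feeders and nothing standing on the pads. Next I zoom in on the chutes to see which feeder holds the ball.

```bash
python3 - <<'E'
from h import *
t=cv2.imread('pics/top0.png');s=cv2.imread('pics/side0.png')
f=lambda im,x,y,w,h:cv2.convertScaleAbs(cv2.resize(im[y:y+h,x:x+w],(400,290),interpolation=cv2.INTER_CUBIC),alpha=1.5)
cv2.imwrite('pics/z.png',np.vstack([np.hstack([f(t,147,122,80,58),f(t,292,100,80,58)]),np.hstack([f(s,245,115,80,58),f(s,320,215,80,58)])]))
for n in('top0','side0'):
    d=np.load(n+'.npz');P=pts(d);g=d['img'].max(2)
    boxes=[(176,198,206,224),(332,174,360,202)] if n=='top0' else [(212,130,236,150),(274,232,304,258)]
    for (x0,y0,x1,y1) in boxes:
        m=np.zeros(g.shape,bool);m[y0:y1,x0:x1]=1
        m&=(g<60)&(P[...,2]>.11)&(P[...,2]<.17)
        p=P[m];v,u=np.nonzero(m)
        print(n,m.sum(),u.mean(),v.mean(),np.round(np.median(p,0),4),np.round(p.mean(0),4),np.round(np.ptp(p,axis=0),3))
E
```

```text
top0 269 190.86617100371748 210.91449814126395 [0.5027 0.1887 0.1389] [0.5029 0.189  0.1386] [0.052 0.045 0.025]
top0 250 345.164 188.788 [ 0.5568 -0.2378  0.1387] [ 0.5573 -0.2379  0.1383] [0.051 0.044 0.026]
side0 28 224.42857142857142 138.67857142857142 [0.5032 0.1865 0.1365] [0.501  0.1859 0.137 ] [0.033 0.034 0.009]
side0 94 290.43617021276594 245.35106382978722 [ 0.5589 -0.2432  0.1377] [ 0.557  -0.2439  0.1375] [0.04  0.041 0.012]
```

View pics/z.png

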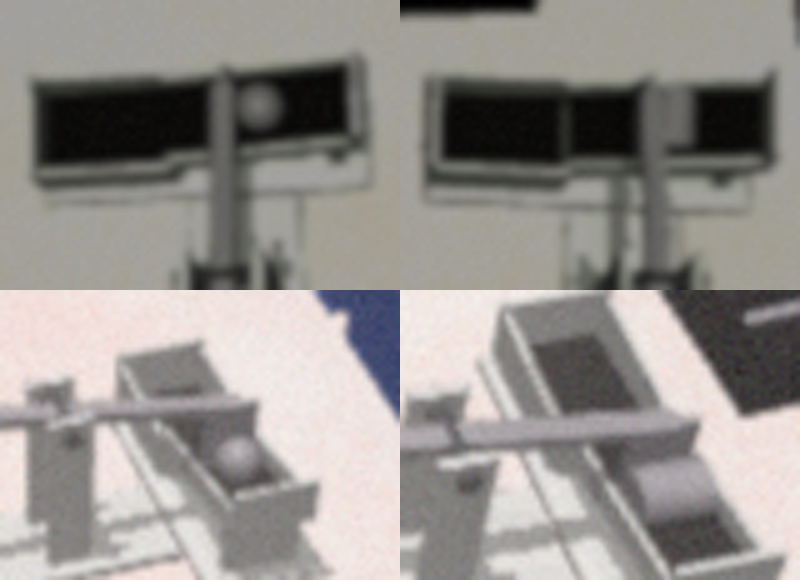

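The left feeder holds the ball: the round shape is at its gate, and the right feeder has the cylinder. Both views put the ball pad near (0.502, 0.188, 0.138). I'll shut the fingers and move above it.

Emit:
step_arm([
  [[-0.06,-0.03,0],[0,0,0]],
  [[-0.18,-0.09,0],[0,0,0]],
  [[-0.3,-0.148,0],[0,0,0]],
  [[-0.42,-0.207,0],[0,0,0]],
  [[-0.54,-0.266,0],[0,0,0]],
  [[-0.66,-0.326,0],[0,0,0]],
  [[-0.68,-0.336,0],[0,0,0]],
], jaw=0)

```text
time_s: 0.68
position: [0.3485, 0.3489, 0.231]
tool_rot: [[-0.938, 0.346, 0.0], [0.346, 0.938, -0.001], [-0.001, -0.001, -1.0]]
ft_force: [0.2, 0.7, 0.2]
grip_width: 0.0006
gripper_force: 0.0
```

Emit:
step_arm([
  [[-0.06,-0.03,0],[0,0,0]],
  [[-0.18,-0.09,0],[0,0,0]],
  [[-0.3,-0.148,0],[0,0,0]],
  [[-0.42,-0.207,0],[0,0,0]],
  [[-0.54,-0.266,0],[0,0,0]],
  [[-0.66,-0.326,0],[0,0,0]],
  [[-0.68,-0.336,0],[0,0,0]],
  [[-0.68,-0.336,0],[0,0,0]],
])

```text
time_s: 1.35
position: [0.5037, 0.1864, 0.2305]
tool_rot: [[-0.939, 0.345, -0.001], [0.345, 0.939, -0.0], [0.001, -0.001, -1.0]]
ft_force: [0.2, 0.2, -0.0]
grip_width: -0.0001
gripper_force: 0.0
```

Emit:
step_arm([
  [[0,0,0.08],[0,0,0]],
  [[0,0,0.18],[0,0,0]],
  [[0,0,0.25],[0,0,0]],
  [[0,0,0.28],[0,0,0]],
  [[0,0,0.3],[0,0,0]],
  [[0,0,0.32],[0,0,0]],
  [[0,0,0.34],[0,0,0]],
  [[0,0,0.36],[0,0,0]],
  [[0,0,0.36],[0,0,0]],
])

```text
time_s: 2.1
position: [0.5024, 0.1883, 0.1231]
tool_rot: [[-0.94, 0.342, 0.0], [0.342, 0.94, 0.001], [-0.0, 0.001, -1.0]]
ft_force: [-0.9, 1.9, 2.9]
grip_width: 0.0
gripper_force: 1.5
```

Emit:
step_arm([
  [[0,0,0.02],[0,0,0]],
  [[0,0,0.04],[0,0,0]],
  [[0,0,0.05],[0,0,0]],
  [[0,0,0.05],[0,0,0]],
  [[0,0,0.05],[0,0,0]],
  [[0,0,0.05],[0,0,0]],
  [[0,0,0.05],[0,0,0]],
  [[0,0,0.05],[0,0,0]],
  [[0,0,0.05],[0,0,0]],
  [[0,0,0.05],[0,0,0]],
])

```text
time_s: 2.93
position: [0.5025, 0.1881, 0.109]
tool_rot: [[-0.94, 0.342, 0.0], [0.342, 0.94, 0.0], [-0.0, 0.001, -1.0]]
ft_force: [-4.0, 1.0, 5.4]
grip_width: 0.0002
gripper_force: 3.1
```

```bash
python3 - <<'E'
from h import *
a=shot('top','top1');b=shot('side','side1')
t=cv2.imread('pics/top1.png');s=cv2.imread('pics/side1.png')
f=lambda im,x,y,w,h:cv2.convertScaleAbs(cv2.resize(im[y:y+h,x:x+w],(400,290),interpolation=cv2.INTER_CUBIC),alpha=1.5)
cv2.imwrite('pics/z1.png',np.hstack([f(t,137,115,120,87),f(s,205,95,120,87)]))
print(env.observe()['ft_force'])
E
```

```text
[-4.2362012   0.71031451  5.47790052]
```

View pics/z1.png

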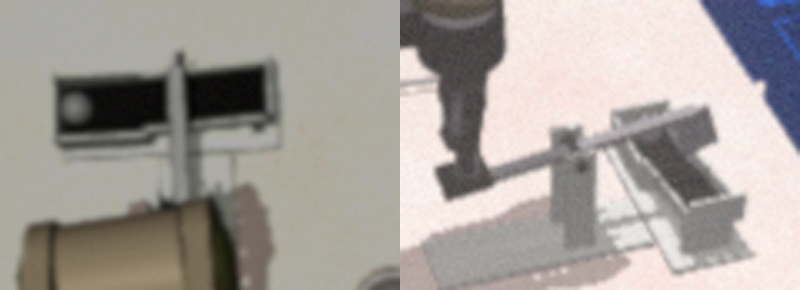

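The gate is up and the ball lies at the far left end of the tray, around crop pixel (75,107). I'll raise the fingers so the lever can come back.

Emit:
step_arm([
  [[0,0,-0.02],[0,0,0]],
  [[0,0,-0.04],[0,0,0]],
  [[0,0,-0.06],[0,0,0]],
  [[0,0,-0.08],[0,0,0]],
  [[0,0,-0.1],[0,0,0]],
  [[0,0,-0.12],[0,0,0]],
  [[0,0,-0.16],[0,0,0]],
  [[0,0,-0.24],[0,0,0]],
  [[0,0,-0.34],[0,0,0]],
  [[0,0,-0.4],[0,0,0]],
])

```text
time_s: 3.87
position: [0.5024, 0.1879, 0.2308]
tool_rot: [[-0.94, 0.342, 0.001], [0.342, 0.94, -0.0], [-0.001, 0.0, -1.0]]
ft_force: [0.5, -0.4, -0.6]
grip_width: -0.0001
gripper_force: 0.0
```

Emit:
step_arm([
  [[0.05,0.02,0],[0,0,0]],
  [[0.15,0.07,0],[0,0,0]],
  [[0.27,0.13,0],[0,0,0]],
  [[0.39,0.19,0],[0,0,0]],
  [[0.5,0.25,0],[0,0,0]],
  [[0.5,0.25,0],[0,0,0]],
  [[0.5,0.25,0],[0,0,0]],
  [[0.5,0.25,0],[0,0,0]],
])

```text
time_s: 4.53
position: [0.3867, 0.3095, 0.2278]
tool_rot: [[-0.94, 0.341, -0.001], [0.341, 0.94, -0.001], [0.001, -0.001, -1.0]]
ft_force: [-0.2, -0.0, 0.8]
grip_width: 0.0002
gripper_force: 0.0
```

```bash
python3 - <<'E'
from h import *
a=shot('top','top2');b=shot('side','side2')
t=cv2.imread('pics/top2.png');s=cv2.imread('pics/side2.png')
cv2.imwrite('pics/z2.png',np.hstack([cv2.convertScaleAbs(cv2.resize(im[y:y+87,x:x+120],(400,290),interpolation=cv2.INTER_CUBIC),alpha=1.5) for im,x,y in((t,137,130),(s,205,95))]))
P=pts(a);m=np.zeros(P.shape[:2],bool);m[198:224,176:206]=1
m&=(a['img'].max(2)<60)&(P[...,2]>.08)&(P[...,2]<.17);print(m.sum(),np.median(P[m],0))
o=env.observe();print(o['time_s'],o['ft_force'],o['position'],np.abs(o['qvel']).max())
E
```

```text
264 [0.50266397 0.1886946  0.13917899]
4.6333 [1.29691266 0.01738436 0.22182828] [0.38757254 0.30898166 0.22788507] 0.5414568660701715
```

View pics/z2.png

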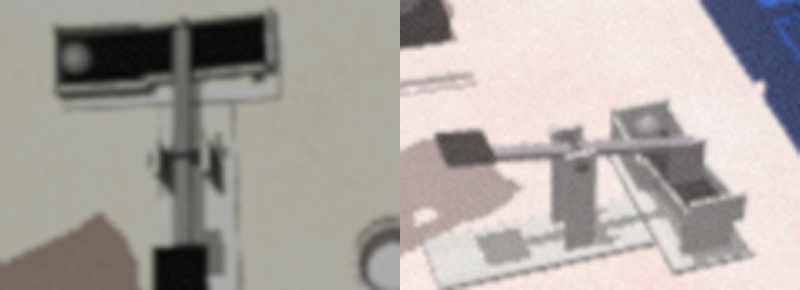

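The lever is back up (pad at 0.139 m), the gate is shut and the ball lies still in the tray at crop pixel (75,57).

```bash
python3 -c "
from rig import close_job
print(close_job())"
```

```text
the job is handed in; nothing more can be done
None
```

The ball is at rest in its tray with the lever back up and the gate shut, the arm stayed clear of the roller feeder and the other items (I didn't re-measure them), and the job is handed in, but no verdict came back.

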